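# Dispense the blue filling capsules into the dish

### The job

Slide the round steel dish across the bench until it stands under the spout of the blue capsule dispenser, then press the blue pad of its rocking lever fully down and hold it there, so that the gate lifts, until all three blue capsules have rolled out into the dish; then let the lever come back up. Only push and press with the fingers: do not grip or lift the dish, do not touch the capsules, and leave the yellow dispenser and everything else on the bench as it is.

Things in the scene. Friction and masses are not known exactly. Their poses are not given: they have to be found in the camera images.
- blue_dispenser: dispenser of blue capsules: white, blue marks on its flanks, screwed down. Origin on the bench; its x axis points from spout to rear, z up. Foot x -55 to +100 mm, 76 mm wide, 10 mm thick; column x -55 to +20 mm, 46 mm wide. Three blue capsules wait in the open chute behind the gate blade (x -45 mm). The yoke rocks on pivots at x -5 mm, height 80 mm. All below 106 mm, lever up
- blue_spout (a point): middle of the blue spout's lip, on the chute floor, 42 mm above the bench (dispenser x -95 mm). The aluminium chute, 46 mm wide with clear walls 15 mm high, slopes down to this lip at 11.5 degrees; its last 40 mm (x -55 to -95 mm) overhang the bench with 38 mm clear beneath
- blue_pad (a point): centre of the top of the blue press pad at the lever's rear end: blue plate 62 mm across (dispenser y) by 34 mm (dispenser x), 6 mm thick. At rest about 99 mm above the bench, sloping up to the rear by 11 degrees; fully down about 71 mm, sloping down to the rear by 11 degrees. It moves almost straight down, about 28 mm; only a rubber stop is below it
- blue_lever (a joint): angle of the blue lever (rad): 0 = at rest, pad up, gate shut; 0.4 = pad fully down on its stop, gate raised about 17 mm. Sprung: about 2 N on the pad starts it, about 5 N holds it fully down, and it returns by itself when let go. Capsules pass the gate above about 0.3
- blue_drop (a point): point on the bench (z = 0) straight ahead of the blue spout, 25 mm beyond its lip (dispenser x -120 mm): the capsules land around here, so the dish's centre belongs here
- blue1: first (nearest the gate) blue capsule: a rigid plastic cylinder 16 mm in diameter and 34 mm long, about 14 g, blue in the middle with white ends; origin at its centre, its own y axis along its length. It starts lying across the blue dispenser's chute, held back by the gate
- blue2: second blue capsule: a rigid plastic cylinder 16 mm in diameter and 34 mm long, about 14 g, blue in the middle with white ends; origin at its centre, its own y axis along its length. It starts lying across the blue dispenser's chute, held back by the gate
- blue3: third blue capsule: a rigid plastic cylinder 16 mm in diameter and 34 mm long, about 14 g, blue in the middle with white ends; origin at its centre, its own y axis along its length. It starts lying across the blue dispenser's chute, held back by the gate
- dish: round stainless dish, 100 mm across at the rim, 88 mm across its flat foot, 25 mm high, wall 2 mm, floor 3 mm, about 0.18 kg, loose on the bench between the two dispensers; it slides easily and passes under the spout. Origin at the centre of its underside, z up
- yellow_dispenser: dispenser of yellow capsules: white, yellow marks on its flanks, screwed down. Origin on the bench; its x axis points from spout to rear, z up. Foot x -55 to +100 mm, 76 mm wide, 10 mm thick; column x -55 to +20 mm, 46 mm wide. Three yellow capsules wait in the open chute behind the gate blade (x -45 mm). The yoke rocks on pivots at x -5 mm, height 80 mm. All below 106 mm, lever up
- yellow_spout (a point): middle of the yellow spout's lip, on the chute floor, 42 mm above the bench (dispenser x -95 mm). The aluminium chute, 46 mm wide with clear walls 15 mm high, slopes down to this lip at 11.5 degrees; its last 40 mm (x -55 to -95 mm) overhang the bench with 38 mm clear beneath
- yellow_pad (a point): centre of the top of the yellow press pad at the lever's rear end: yellow plate 62 mm across (dispenser y) by 34 mm (dispenser x), 6 mm thick. At rest about 99 mm above the bench, sloping up to the rear by 11 degrees; fully down about 71 mm, sloping down to the rear by 11 degrees. It moves almost straight down, about 28 mm; only a rubber stop is below it
- yellow_lever (a joint): angle of the yellow lever (rad): 0 = at rest, pad up, gate shut; 0.4 = pad fully down on its stop, gate raised about 17 mm. Sprung: about 2 N on the pad starts it, about 5 N holds it fully down, and it returns by itself when let go. Capsules pass the gate above about 0.3
- yellow1: first (nearest the gate) yellow capsule: a rigid plastic cylinder 16 mm in diameter and 34 mm long, about 14 g, yellow in the middle with white ends; origin at its centre, its own y axis along its length. It starts lying across the yellow dispenser's chute, held back by the gate
- yellow2: second yellow capsule: a rigid plastic cylinder 16 mm in diameter and 34 mm long, about 14 g, yellow in the middle with white ends; origin at its centre, its own y axis along its length. It starts lying across the yellow dispenser's chute, held back by the gate
- yellow3: third yellow capsule: a rigid plastic cylinder 16 mm in diameter and 34 mm long, about 14 g, yellow in the middle with white ends; origin at its centre, its own y axis along its length. It starts lying across the yellow dispenser's chute, held back by the gate
- jaw_model: bystander: pink jaw model with white teeth, about 60 by 70 mm and 27 mm high, loose, between the dispensers towards the rear; origin under its centre
- bur_block: bystander: aluminium block with small burs, 50 by 70 mm and 42 mm high over the burs, loose; origin under its centre
- spray_bottle: bystander: white bottle with a blue cap, 64 mm in diameter and 160 mm high, loose; origin under its centre
- paste_jar: bystander: small white jar with a pink label, 56 mm in diameter and 45 mm high, loose; origin under its centre
- yellow_tub: bystander: open yellow plastic tub, 170 by 130 mm and 70 mm high, loose; origin under its centre
Things that resemble listed ones, but are neither listed nor needed, are in the scene too. Leave any red look-alike of the blue_dispenser alone. Leave any pink look-alike of the dish alone.

How it is judged:
On the way, in this order (a step that is already met when the one before it is completed fails the run):
1. the dish stands under the blue spout, with the blue lever still up (horizontal distance between dish and blue_drop below 0.045 m and value of joint blue_lever below 0.06 rad and linear speed of dish below 0.03 m/s), for 0.2 s.
2. the blue lever is pressed fully down, with the dish under the spout (horizontal distance between dish and blue_drop below 0.045 m and value of joint blue_lever above 0.33 rad), for 0.3 s.
3. all three blue capsules are in the dish and the lever is up again (z of each of blue1, blue2, blue3 in the frame of dish below 0.03 m and horizontal distance between each of blue1, blue2, blue3 and dish below 0.045 m and value of joint blue_lever below 0.05 rad), for 0.2 s.
At the end, for the whole second after the job is handed in: The three blue capsules lie still in the dish (within 45 mm of its axis, below 30 mm over its underside); the dish stands flat and still within 45 mm of the blue drop point; both levers are up (below 0.05 rad); the yellow capsules are behind their gate (all of step 3 and linear speed of each of blue1, blue2, blue3 below 0.05 m/s and horizontal distance between dish and blue_drop below 0.045 m and height (world z) of dish below 0.004 m and angle between dish's own z axis and vertical below 0.05 rad and linear speed of dish below 0.02 m/s and value of joint yellow_lever below 0.05 rad and x of each of yellow1, yellow2, yellow3 in the frame of yellow_dispenser above -0.045 m); the robot touches nothing.
It fails at once if the dish is lifted or tipped (height (world z) of dish above 0.01 m or angle between dish's own z axis and vertical above 0.25 rad).
It fails at once if the dish is gripped or shoved hard (over 15 N from the fingers) (contact force between the fingers and dish above 15 N).
It fails at once if a capsule is touched by the robot's fingers (contact force between the fingers and blue1 above 0.3 N or contact force between the fingers and blue2 above 0.3 N or contact force between the fingers and blue3 above 0.3 N or contact force between the fingers and yellow1 above 0.3 N or contact force between the fingers and yellow2 above 0.3 N or contact force between the fingers and yellow3 above 0.3 N).
It fails at once if the yellow lever is pressed (value of joint yellow_lever above 0.1 rad).
It fails at once if a bystander is pushed more than 30 mm or knocked over (distance of any of jaw_model, bur_block, spray_bottle, paste_jar, yellow_tub from where it was at the start of the episode above 0.03 m or angle between any of jaw_model, bur_block, spray_bottle, paste_jar, yellow_tub's own z axis and vertical above 0.4 rad).
It also fails if it takes over 48 s, if anything falls off the work surface, if the arm or the gripper's body presses on something with over 40 N, if the wrist force passes 120 N, or if a joint passes its speed limit or range.

### The arm

A 6-joint arm with a two-finger parallel gripper is mounted at the origin on the work surface. World frame = base frame: x ahead of the robot, y to its left, z up, the work surface at z = 0. Lengths are in m, angles in rad, forces in N, time in s.
With the tool pointing down it reaches from about 0.3 to 0.85 m from the base axis. Payload 5.4 kg.
Tool frame: the origin (TCP) lies at the very end of the fingers, on their centre line; the grasp point (between the pads) lies 19 mm behind it; x points along the fingers, y is the direction in which the jaws open and shut, and the axes are right-handed (so a half turn about x gives the same grasp; the last joint's range is limited). The gripper opens to 85 mm and grips with 20 to 120 N. Pads are 22 mm wide; open, the fingers measure 114 mm over their backs; the gripper's body (76 mm by 85 mm) begins 54 mm behind the grasp point. The pads swing forward as they close: fully open they stand 13 mm farther back than shut.
Start: joints at [1.117, 0.158, 1.597, -0, 1.386, -0.21], TCP at [0.139, 0.558, 0.231] pointing down, gripper open.
Joint ranges: [-2.91, 2.91], [-0.94, 2.29], [0.18, 2.7], [-1.29, 4.43], [0.17, 2.64], [-3, 3]. Speed limits (rad/s): [2.57, 2.57, 3.14, 3.14, 3.14, 3.14].

### API

Orientations are given as a rotation vector (axis times angle).
In Python, from bench import arm gives the robot as it stands. The module is installed in compiled form; this text tells all that it offers.
- The arm moves only by the tool send_rows, never from a script. Its argument "moves" is a list that holds one entry, the list of rows, each a list of 7 numbers: the shift along the tool's x, y, z in m, then the turn, a rotation vector about the tool's x, y, z in rad, then the finger opening in m, from 0 to 0.0854. A call has exactly 5 rows; each row shifts and turns the commanded pose from where the row before left it, along the tool's axes as they then stand; what a row does not reach is not made up. A row lasts 1/10 s, in which the tool goes at most 50 mm and 8.59 degrees, less where a joint would pass 70% of its speed; a pose out of reach is approached as far as the arm can. A call with a gripper value outside its range is refused whole. The fingers move at their own pace and stop on an object; "newtons" is the grip in N (left out, the last holds). Time passes only in rows, so rows that do not move let the fingers close, or fill a call up. It gives the time, the measured TCP pose, the force and the opening at its end, in the units of the state.
- arm.get_state(): the state, without advancing time (a new reading comes with each control period).
- arm.snapshot(name): name is "side" or "top" or "wrist"; returns a dict with "image" (420x560x3 uint8, red, green, blue), "fx", "fy", "cx", "cy" (pixels), "k1" (the pictures are not rectified: a ray, as slopes to the right and down, at radius r is drawn at 1 + k1 r^2 times it, then the intrinsics apply), "R" (3x3) and "t" (3): a world point X has camera coordinates R X + t. Camera axes: x right, y down, z forward; pixel columns grow to the right and rows downward; lengths in m; the calibration is good to about 2 mm. A picture is of the moment at which its call begins. There is no depth.
- arm.close_job(): hands the job in, once; it reports no verdict.
Trained networks look in the newest picture that a camera, given by its name, has taken for a name from the list of things; names that differ only in an ending like _2 or _b are one class to them, and where a whole thing is asked for, a point or a joint stands for the part that bears it (a point fixed in the world has none). Each returns a list of dicts, best first, with "score" (0 to 1); they miss things now and then, are a little off and sometimes report something else, mostly with a low value. They report only what shows in the picture. A call takes as long as a camera call. They do not tell look-alikes from the thing itself.
- arm.look_for(camera, thing): "xyz" ([x, y, z] in m, in world coordinates, good to about 4 mm: the middle of the surface that is visible of it).
- arm.masks_of(camera, thing): "region" (420x560 bool, what is visible of it).
- arm.landmark_of(camera, thing): "xyz" ([x, y, z] in m, in world coordinates, good to about 4 mm: a listed point, or the origin of a listed thing).
The state is a dict: "time_s": time; "joint_positions": joint angles; "joint_vel": joint speeds; "joint_torque": joint torques, N m; "eef_pos": TCP position; "tool_rot": TCP orientation; "force": force on the tool from outside, world axes, zero at the start; "wrist_torque": the same for the moment, N m; "gripper_width": finger opening in m.
Only numpy, scipy, OpenCV 4.12 (cv2) and the standard library are available. Lean on these libraries where they do the work, as an engineer would, in place of code of your own. Each camera call takes 0.05 s, during which the arm holds its last target. There are 200 camera calls.

## Working session

There is one attempt and no reset: what is moved stays moved. The work goes in short steps, Python scripts to look and compute and a tool call to move; the robot and the scene stay as the last step left them, time stands still between calls to the robot, and variables do not carry over. Pictures are saved under pics/ and viewed, about 8 in all and at most 12, crops included, and the job is handed in when it is done.

Besides the shell and the picture viewer there is one more tool, called after "Call:" in YAML: its name, and indented under it one key for each argument. send_rows: Moves the arm, as the interface text tells. Its arguments: {"type":"object","properties":{"moves":{"type":"array"},"newtons":{"type":"number"}},"required":["moves"]}

```bash
mkdir -p pics; python3 - <<'E'
from bench import arm
import cv2,numpy as np
s=arm.get_state();print(s['time_s'],s['eef_pos'],s['tool_rot'],s['gripper_width'])
for c in ['top','side']:
    p=arm.snapshot(c);cv2.imwrite(f'pics/{c}0.png',p['image'][:,:,::-1])
    print(c,p['fx'],p['cx'],p['cy'],p['k1'],p['R'].round(3).tolist(),p['t'].round(3).tolist())
    for n in ['dish','blue_drop','blue_spout','blue_pad','blue_dispenser','yellow_dispenser','yellow_pad','jaw_model','bur_block','spray_bottle','paste_jar','yellow_tub']:
        try:
            for d in arm.landmark_of(c,n)[:3]: print(n,round(d['score'],2),np.round(d['xyz'],3))
        except Exception as e: print(n,e)
print(arm.get_state()['time_s'])
E
```

```text
0.0 [0.13856775 0.55740948 0.23028676] [ 0.18996909  1.56289917 -0.19289847] 0.08544318316463047
top 405.0266513404624 279.03459878244723 214.0998180629248 -0.10295321706748962 [[-0.025, -1.0, 0.013], [-0.998, 0.024, -0.063], [0.063, -0.014, -0.998]] [0.018, 0.495, 1.07]
dish 0.9 [ 0.312 -0.16   0.001]
dish 0.81 [ 0.435 -0.013  0.   ]
blue_spout 0.83 [0.175 0.33  0.042]
blue_spout 0.73 [0.609 0.23  0.104]
blue_spout 0.65 [0.451 0.214 0.04 ]
blue_pad 0.74 [0.609 0.23  0.106]
blue_pad 0.58 [0.333 0.374 0.098]
blue_pad 0.41 [0.451 0.214 0.042]
blue_dispenser 0.94 [ 0.264  0.355 -0.   ]
blue_dispenser 0.57 [ 0.541  0.222 -0.003]
blue_dispenser 0.18 [0.452 0.213 0.044]
yellow_dispenser 0.89 [ 0.551 -0.186  0.002]
yellow_pad 0.56 [ 0.613 -0.194  0.103]
jaw_model 0.77 [ 0.597 -0.009 -0.001]
bur_block 0.84 [ 0.712 -0.027  0.002]
spray_bottle 0.96 [ 0.633 -0.41   0.001]
paste_jar 0.64 [0.457 0.413 0.001]
yellow_tub 0.76 [ 0.66   0.424 -0.001]
side 382.53153210601914 281.8480726981549 210.2396817776639 -0.09806508317397185 [[0.816, -0.579, 0.007], [-0.37, -0.532, -0.762], [0.444, 0.619, -0.648
[... 248 characters left out ...]
95 -0.01   0.   ]
blue_spout 0.57 [0.444 0.211 0.043]
blue_pad 0.84 [0.606 0.231 0.101]
blue_pad 0.83 [0.333 0.371 0.104]
blue_pad 0.38 [ 0.542  0.22  -0.003]
blue_dispenser 0.8 [ 0.544  0.223 -0.004]
blue_dispenser 0.69 [0.264 0.356 0.   ]
yellow_dispenser 0.55 [ 0.55  -0.185 -0.001]
yellow_pad 0.68 [ 0.613 -0.201  0.1  ]
jaw_model 0.66 [ 0.594 -0.01  -0.   ]
jaw_model 0.56 [ 0.547  0.223 -0.001]
jaw_model 0.42 [ 0.527 -0.18   0.064]
bur_block 0.6 [ 0.712 -0.027  0.002]
bur_block 0.16 [0.424 0.211 0.001]
spray_bottle 0.65 [ 0.629 -0.407 -0.   ]
paste_jar 0.67 [0.46  0.411 0.002]
paste_jar 0.53 [0.536 0.217 0.071]
yellow_tub 0.79 [0.659 0.424 0.001]
yellow_tub 0.58 [ 0.547  0.222 -0.003]
1.3
```

View images.

```bash
python3 -c "
import cv2
a=cv2.imread('pics/top0.png');cv2.imwrite('pics/top0b.png',cv2.resize(a,(800,600)))"
```

```text
(no output)
```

View pics/top0b.png

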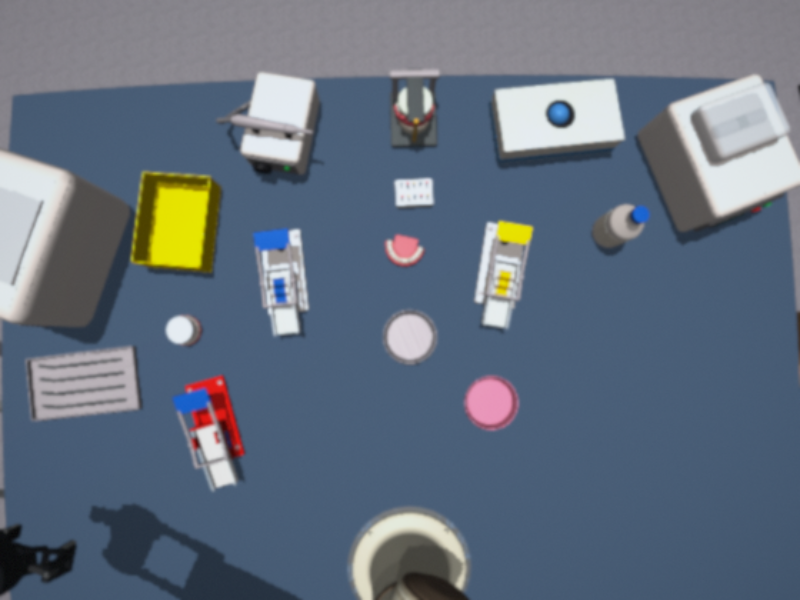

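View pics/side0.png

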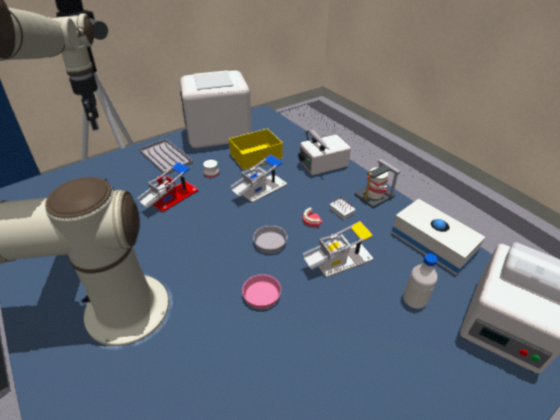

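Candidates (800×600 top picture): the steel dish is at (410,336), and its pink look-alike at (491,403) is to be left alone. The white dispenser with blue marks is at (281,280), and the red look-alike at (210,435) is to be left alone. The yellow dispenser is at (505,275). So the dish is at about (0.436,-0.012) and the blue dispenser at about (0.543,0.222), yawed 6–7°. Drop point is about (0.424,0.210). Next, one close crop and the tool frame.

```bash
cat > h.py <<'E'
from bench import arm
import numpy as np
from scipy.spatial.transform import Rotation as Ro
def st():
    s=arm.get_state(); R=Ro.from_rotvec(s['tool_rot']); return s,R,np.array(s['eef_pos'])
def show(*targets):
    """tool-frame shift/turn to each target (xyz, yaxis or None)"""
    s,R,p=st(); print('t',round(s['time_s'],2),'p',p.round(4),'F',np.round(s['force'],1),'w',round(s['gripper_width'],4)); print('axes x,y,z',R.as_matrix().T.round(3).tolist())
    for T in targets:
        print('to',T,'tool shift',(R.inv().apply(np.array(T)-p)).round(4))
def turn(yax):
    s,R,p=st(); x=np.array([0,0,-1.]); y=np.array(yax,float);y/=np.linalg.norm(y)
    D=Ro.from_matrix(np.c_[x,y,np.cross(x,y)]); print('turn',(R.inv()*D).as_rotvec().round(4))
E
python3 - <<'E'
from h import *
import cv2
show([.436,-.085,.2]); turn([1,0,0]); turn([-1,0,0])
a=cv2.imread('pics/top0.png')[130:260,150:400]; cv2.imwrite('pics/crop.png',cv2.resize(a,None,fx=3.2,fy=3.2,interpolation=3))
E
```

```text
t 1.3 p [0.1388 0.558  0.2313] F [-0.1 -0.2 -0.2] w 0.0854
axes x,y,z [[-0.0, -0.0, -1.0], [0.241, 0.97, -0.0], [0.97, -0.241, -0.0]]
to [0.436, -0.085, 0.2] tool shift [ 0.0313 -0.5522  0.4436]
turn [1.327e+00 0.000e+00 1.000e-04]
turn [-1.8146e+00 -1.0000e-04  0.0000e+00]
```

View pics/crop.png

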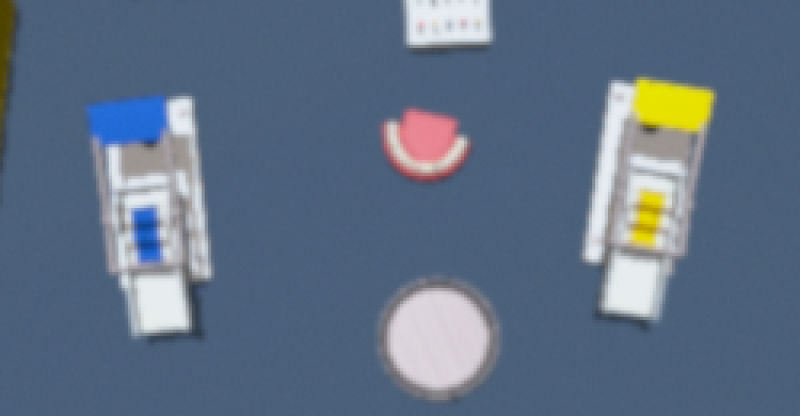

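The crop confirms it: the white blue-marked dispenser is at (150,210), the steel dish at (440,338) and the yellow dispenser at (650,170). I'll swing in an arc to the dish's far (-y) side, with the jaw axis along world x.

Call:
send_rows:
  moves:
    - [[0.0016, -0.0099, 0.0368, 0.0664, 0, 0, 0.05], [0.0016, -0.0099, 0.0368, 0.0664, 0, 0, 0.05], [0.0016, -0.0099, 0.0368, 0.0664, 0, 0, 0.05], [0.0016, -0.0099, 0.0368, 0.0664, 0, 0, 0.05], [0.0016, -0.0099, 0.0368, 0.0664, 0, 0, 0.05]]

```text
time_s: 1.8
eef_pos: [0.2922, 0.4438, 0.2233]
tool_rot: [0.453, 1.523, -0.453]
force: [0.6, 0.5, -0.1]
gripper_width: 0.0498
```

Call:
send_rows:
  moves:
    - [[0.0016, -0.0099, 0.0368, 0.0664, 0, 0, 0.05], [0.0016, -0.0099, 0.0368, 0.0664, 0, 0, 0.05], [0.0016, -0.0099, 0.0368, 0.0664, 0, 0, 0.05], [0.0016, -0.0099, 0.0368, 0.0664, 0, 0, 0.05], [0.0016, -0.0099, 0.0368, 0.0664, 0, 0, 0.05]]

```text
time_s: 2.3
eef_pos: [0.3989, 0.2868, 0.2154]
tool_rot: [0.711, 1.451, -0.71]
force: [0.2, -0.3, -0.3]
gripper_width: 0.0498
```

Call:
send_rows:
  moves:
    - [[0.0016, -0.0099, 0.0368, 0.0664, 0, 0, 0.05], [0.0016, -0.0099, 0.0368, 0.0664, 0, 0, 0.05], [0.0016, -0.0099, 0.0368, 0.0664, 0, 0, 0.05], [0.0016, -0.0099, 0.0368, 0.0664, 0, 0, 0.05], [0.0016, -0.0099, 0.0368, 0.0664, 0, 0, 0.05]]

```text
time_s: 2.8
eef_pos: [0.4485, 0.1036, 0.2075]
tool_rot: [0.964, 1.346, -0.964]
force: [0.8, -0.5, 0.5]
gripper_width: 0.0499
```

Call:
send_rows:
  moves:
    - [[0.0016, -0.0099, 0.0368, 0.0664, 0, 0, 0.05], [0.0016, -0.0099, 0.0368, 0.0664, 0, 0, 0.05], [0.0016, -0.0099, 0.0368, 0.0664, 0, 0, 0.05], [0.0016, -0.0099, 0.0368, 0.0664, 0, 0, 0.05], [0.0016, -0.0099, 0.0368, 0.0664, 0, 0, 0.05]]

```text
time_s: 3.3
eef_pos: [0.4358, -0.0857, 0.1995]
tool_rot: [1.212, 1.207, -1.212]
force: [1.0, 0.0, -0.0]
gripper_width: 0.0504
```

```bash
python3 - <<'E'
from h import *
show([.43,-.085,.10],[.43,-.085,.01]); turn([1,0,0]); print(np.round(arm.get_state()['joint_positions'],2))
p=arm.snapshot('top')
for n in ['dish','blue_drop','blue_spout','blue_dispenser']:
    for d in arm.landmark_of('top',n)[:3]: print(n,round(d['score'],2),np.round(d['xyz'],4))
E
```

```text
t 3.3 p [ 0.4358 -0.0857  0.1995] F [ 1.  0. -0.] w 0.0504
axes x,y,z [[0.001, -0.0, -1.0], [1.0, -0.004, 0.001], [-0.004, -1.0, 0.0]]
to [0.43, -0.085, 0.1] tool shift [ 0.0995 -0.0058 -0.0007]
to [0.43, -0.085, 0.01] tool shift [ 0.1895 -0.0059 -0.0008]
turn [-0.0037  0.0003 -0.0007]
[-0.47 -0.17  1.99  0.    1.32 -0.46]
dish 0.97 [ 0.4361 -0.0109 -0.0016]
dish 0.58 [ 3.103e-01 -1.581e-01 -1.000e-04]
blue_drop 0.68 [ 5.505e-01 -1.839e-01 -1.000e-04]
blue_spout 0.76 [0.4514 0.2128 0.0442]
blue_spout 0.68 [0.1744 0.3294 0.0407]
blue_dispenser 0.74 [ 5.428e-01  2.228e-01 -5.000e-04]
blue_dispenser 0.69 [0.2626 0.3535 0.0013]
blue_dispenser 0.23 [0.6096 0.2274 0.1059]
```

Call:
send_rows:
  moves:
    - [[0.038, 0, 0, 0, 0, 0, 0.05], [0.038, 0, 0, 0, 0, 0, 0.05], [0.038, 0, 0, 0, 0, 0, 0.05], [0.038, 0, 0, 0, 0, 0, 0.05], [0.038, 0, 0, 0, 0, 0, 0.05]]

```text
time_s: 4.05
eef_pos: [0.4364, -0.0827, 0.0082]
tool_rot: [1.208, 1.209, -1.207]
force: [0.9, -1.0, 0.9]
gripper_width: 0.0499
```

Call:
send_rows:
  moves:
    - [[0, 0, -0.003, 0, 0, 0, 0.05], [0, 0, -0.004, 0, 0, 0, 0.05], [0, 0, -0.004, 0, 0, 0, 0.05], [0, 0, -0.004, 0, 0, 0, 0.05], [0, 0, -0.004, 0, 0, 0, 0.05]]

```text
time_s: 4.55
eef_pos: [0.4373, -0.0652, 0.011]
tool_rot: [1.21, 1.206, -1.208]
force: [0.8, -0.1, 0.1]
gripper_width: 0.0502
```

Call:
send_rows:
  moves:
    - [[0, 0, -0.004, 0, 0, 0, 0.05], [0, 0, -0.004, 0, 0, 0, 0.05], [0, -0.0003, -0.005, 0, 0, 0, 0.05], [0, -0.0003, -0.006, 0, 0, 0, 0.05], [0, -0.0003, -0.006, 0, 0, 0, 0.05]]

```text
time_s: 5.05
eef_pos: [0.4351, -0.0397, 0.0093]
tool_rot: [1.21, 1.209, -1.21]
force: [-0.4, -1.8, 1.9]
gripper_width: 0.0502
```

```bash
python3 - <<'E'
from h import *
show([.424,.155,.008])
import cv2
p=arm.snapshot('top')
for n in ['dish']:
    for d in arm.landmark_of('top',n)[:3]: print(n,round(d['score'],2),np.round(d['xyz'],4))
cv2.imwrite('pics/t1.png',cv2.resize(p['image'][120:330,150:450,::-1],None,fx=2.6,fy=2.6,interpolation=3))
E
```

```text
t 5.05 p [ 0.4351 -0.0397  0.0093] F [-0.4 -1.8  1.9] w 0.0502
axes x,y,z [[0.0, -0.0, -1.0], [1.0, -0.001, 0.0], [-0.001, -1.0, 0.0]]
to [0.424, 0.155, 0.008] tool shift [ 0.0013 -0.0113 -0.1947]
dish 0.95 [ 0.3096 -0.1617  0.0022]
dish 0.71 [ 0.5239 -0.1809  0.0666]
```

View pics/t1.png

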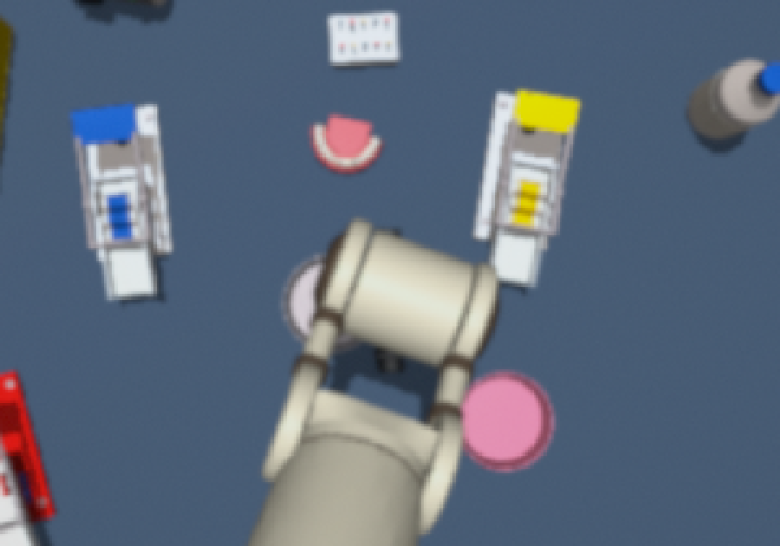

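Call:
send_rows:
  moves:
    - [[0, -0.0005, -0.008, 0, 0, 0, 0.05], [0, -0.0005, -0.01, 0, 0, 0, 0.05], [0, -0.0006, -0.01, 0, 0, 0, 0.05], [0, -0.0006, -0.01, 0, 0, 0, 0.05], [0, -0.0006, -0.01, 0, 0, 0, 0.05]]

```text
time_s: 5.65
eef_pos: [0.432, 0.009, 0.0092]
tool_rot: [1.21, 1.209, -1.21]
force: [-0.0, -1.5, -0.7]
gripper_width: 0.05
```

Call:
send_rows:
  moves:
    - [[0, -0.0006, -0.01, 0, 0, 0, 0.05], [0, -0.0006, -0.01, 0, 0, 0, 0.05], [0, -0.0006, -0.01, 0, 0, 0, 0.05], [0, -0.0006, -0.01, 0, 0, 0, 0.05], [0, -0.0006, -0.01, 0, 0, 0, 0.05]]

```text
time_s: 6.15
eef_pos: [0.4293, 0.0587, 0.0093]
tool_rot: [1.21, 1.209, -1.21]
force: [-0.4, -1.8, -0.9]
gripper_width: 0.05
```

Call:
send_rows:
  moves:
    - [[0, -0.0006, -0.01, 0, 0, 0, 0.05], [0, -0.0006, -0.01, 0, 0, 0, 0.05], [0, -0.0006, -0.009, 0, 0, 0, 0.05], [0, -0.0006, -0.007, 0, 0, 0, 0.05], [0, -0.0006, -0.006, 0, 0, 0, 0.05]]

```text
time_s: 6.65
eef_pos: [0.4264, 0.1005, 0.0093]
tool_rot: [1.21, 1.209, -1.21]
force: [-0.0, -0.6, 0.0]
gripper_width: 0.0497
```

```bash
python3 - <<'E'
from h import *
show([.424,.155,.008])
import cv2
for c in ['top','side']:
    p=arm.snapshot(c)
    for n in ['dish','blue_spout','blue_drop']:
        for d in arm.landmark_of(c,n)[:3]: print(c,n,round(d['score'],2),np.round(d['xyz'],4))
    cv2.imwrite(f'pics/{c}2.png',p['image'][:,:,::-1])
a=cv2.imread('pics/top2.png')[120:330,120:320];b=cv2.imread('pics/side2.png')[110:320,180:380]
cv2.imwrite('pics/c2.png',cv2.resize(np.hstack([a,b]),None,fx=2,fy=2,interpolation=3))
E
```

```text
t 6.65 p [0.4264 0.1005 0.0093] F [-0.  -0.6  0. ] w 0.0497
axes x,y,z [[0.0, -0.0, -1.0], [1.0, -0.001, 0.0], [-0.001, -1.0, 0.0]]
to [0.424, 0.155, 0.008] tool shift [ 0.0013 -0.0024 -0.0545]
top dish 0.77 [ 0.3103 -0.1575 -0.0013]
top blue_spout 0.55 [0.4516 0.2105 0.0417]
top blue_spout 0.55 [0.175  0.3277 0.0399]
side dish 0.58 [ 0.3096 -0.1576  0.0018]
side dish 0.5 [ 0.4276  0.1546 -0.0012]
side blue_spout 0.77 [0.1745 0.3309 0.0403]
side blue_drop 0.83 [0.151  0.3243 0.0011]
```

View pics/c2.png

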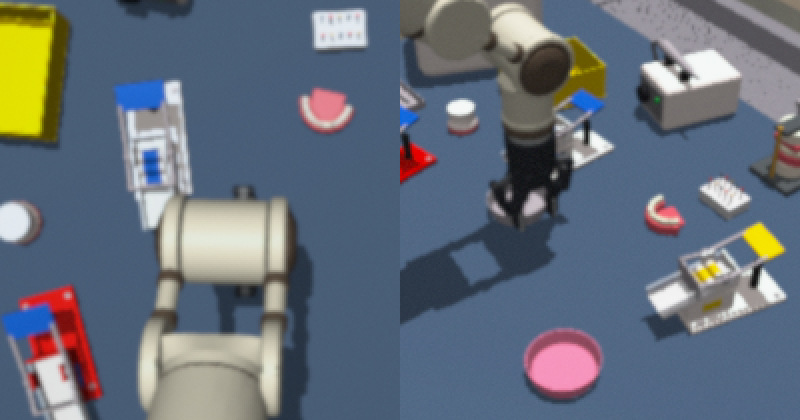

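The dish is at about (0.428,0.155), 54 mm ahead of the TCP as expected. The wrist clears the chute, so I'll push the remaining 54 mm.

Call:
send_rows:
  moves:
    - [[0, -0.0003, -0.006, 0, 0, 0, 0.05], [0, -0.0003, -0.007, 0, 0, 0, 0.05], [0, -0.0003, -0.007, 0, 0, 0, 0.05], [0, -0.0003, -0.007, 0, 0, 0, 0.05], [0, -0.0003, -0.007, 0, 0, 0, 0.05]]

```text
time_s: 7.55
eef_pos: [0.4249, 0.1346, 0.0093]
tool_rot: [1.21, 1.209, -1.21]
force: [-0.6, -0.9, 0.2]
gripper_width: 0.0498
```

Call:
send_rows:
  moves:
    - [[0, 0, -0.006, 0, 0, 0, 0.05], [0, 0, -0.005, 0, 0, 0, 0.05], [0, 0, -0.004, 0, 0, 0, 0.05], [0, 0, -0.003, 0, 0, 0, 0.05], [0, 0, -0.002, 0, 0, 0, 0.05]]

```text
time_s: 8.05
eef_pos: [0.425, 0.1541, 0.0093]
tool_rot: [1.21, 1.209, -1.21]
force: [-0.1, -1.6, 0.1]
gripper_width: 0.0502
```

Call:
send_rows:
  moves:
    - [[0, 0, 0, 0, 0, 0, 0.05], [0, 0, 0.005, 0, 0, 0, 0.05], [0, 0, 0.015, 0, 0, 0, 0.05], [0, 0, 0.02, 0, 0, 0, 0.05], [0, 0, 0.02, 0, 0, 0, 0.05]]

```text
time_s: 8.55
eef_pos: [0.4248, 0.093, 0.0093]
tool_rot: [1.21, 1.209, -1.21]
force: [0.2, -0.9, -0.8]
gripper_width: 0.0502
```

Call:
send_rows:
  moves:
    - [[-0.04, 0, 0.01, 0, 0, 0, 0.0], [-0.04, 0, 0.01, 0, 0, 0, 0.0], [-0.04, 0, 0.01, 0, 0, 0, 0.0], [-0.04, 0, 0.01, 0, 0, 0, 0.0], [-0.02, 0, 0, 0, 0, 0, 0.0]]

```text
time_s: 9.05
eef_pos: [0.4266, 0.0524, 0.1933]
tool_rot: [1.213, 1.203, -1.207]
force: [0.8, -0.4, 0.9]
gripper_width: -0.0003
```

```bash
python3 - <<'E'
from h import *
import cv2
for c in ['top','side']:
    p=arm.snapshot(c)
    for n in ['dish','blue_spout','blue_drop','blue_pad','blue_dispenser']:
        for d in arm.landmark_of(c,n)[:3]: print(c,n,round(d['score'],2),np.round(d['xyz'],4))
    cv2.imwrite(f'pics/{c}3.png',p['image'][:,:,::-1])
a=cv2.imread('pics/top3.png')[120:330,120:320];b=cv2.imread('pics/side3.png')[110:320,180:380]
cv2.imwrite('pics/c3.png',cv2.resize(np.hstack([a,b]),None,fx=2,fy=2,interpolation=3))
show([.609,.23,.21])
E
```

```text
top dish 0.79 [ 0.3095 -0.1601 -0.0008]
top dish 0.69 [ 0.4262  0.2076 -0.0044]
top blue_spout 0.88 [0.1739 0.3314 0.0419]
top blue_spout 0.77 [0.4514 0.2112 0.0423]
top blue_drop 0.54 [ 0.5507 -0.1859  0.0018]
top blue_drop 0.31 [ 6.315e-01 -4.053e-01  6.000e-04]
top blue_pad 0.92 [0.6108 0.2285 0.1037]
top blue_pad 0.74 [ 0.5124 -0.1791  0.0658]
top blue_pad 0.67 [0.3322 0.374  0.0994]
top blue_dispenser 0.84 [ 0.5403  0.2223 -0.0015]
top blue_dispenser 0.77 [ 0.2592  0.3563 -0.0017]
top blue_dispenser 0.33 [ 0.5425 -0.1828  0.0668]
side dish 0.86 [ 0.307  -0.1583  0.0023]
side dish 0.66 [0.61   0.2312 0.1022]
side dish 0.63 [4.247e-01 2.078e-01 1.000e-04]
side blue_spout 0.74 [0.1741 0.3321 0.0415]
side blue_spout 0.64 [0.4454 0.2125 0.041 ]
side blue_spout 0.22 [0.4224 0.2119 0.0024]
side blue_drop 0.88 [0.4236 0.2089 0.003 ]
side blue_drop 0.59 [1.499e-01 3.280e-01 3.000e-04]
side blue_pad 0.66 [0.3309 0.3731 0.1045]
side blue_pad 0.5 [0.605  0.231  0.1066]
side blue_pad 0.43 [ 0.5271 -0.1798  0.0665]
side blue_dispenser 0.78 [ 0.2611  0.356  -0.0015]
side blue_dispenser 0.7 [ 5.463e-01  2.188e-01 -1.000e-04]
t 9.65 p [0.4245 0.054  0.1886] F [ 0.1 -0.5 -0.6] w 0.0001
axes x,y,z [[-0.001, 0.0, -1.0], [1.0, -0.001, -0.001], [-0.001, -1.0, -0.0]]
to [0.609, 0.23, 0.21] tool shift [-0.0216  0.1843 -0.1761]
```

View pics/c3.png

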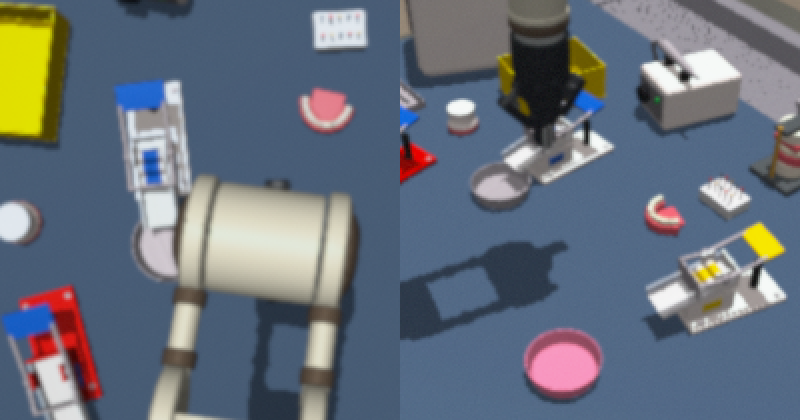

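The dish (0.4255,0.2077) is within 3 mm of the drop point, and the lever is up. Next I'll move above the pad with the fingers shut.

Call:
send_rows:
  moves:
    - [[-0.004, 0.0184, -0.0176, 0, 0, 0, 0.0], [-0.004, 0.0184, -0.0176, 0, 0, 0, 0.0], [-0.004, 0.0184, -0.0176, 0, 0, 0, 0.0], [-0.004, 0.0184, -0.0176, 0, 0, 0, 0.0], [-0.004, 0.0184, -0.0176, 0, 0, 0, 0.0]]

```text
time_s: 10.15
eef_pos: [0.5176, 0.1427, 0.2091]
tool_rot: [1.209, 1.209, -1.21]
force: [-0.8, -0.1, 0.4]
gripper_width: -0.0001
```

Call:
send_rows:
  moves:
    - [[0, 0.0184, -0.0176, 0, 0, 0, 0.0], [0, 0.0184, -0.0176, 0, 0, 0, 0.0], [0, 0.0184, -0.0176, 0, 0, 0, 0.0], [0, 0.0184, -0.0176, 0, 0, 0, 0.0], [0, 0.0184, -0.0176, 0, 0, 0, 0.0]]

```text
time_s: 10.65
eef_pos: [0.6096, 0.2305, 0.2087]
tool_rot: [1.209, 1.209, -1.21]
force: [-0.1, -0.5, 0.6]
gripper_width: -0.0001
```

```bash
python3 - <<'E'
from h import *
import cv2
p=arm.snapshot('wrist')
for d in arm.landmark_of('wrist','blue_pad')[:2]+arm.look_for('wrist','blue_pad')[:2]: print(round(d['score'],2),np.round(d['xyz'],4))
cv2.imwrite('pics/w4.png',p['image'][:,:,::-1])
show([.609,.23,.12])
E
```

```text
0.73 [0.6117 0.2252 0.0993]
0.7 [0.5943 0.2252 0.0971]
t 10.8 p [0.6092 0.2304 0.2084] F [-0.7 -0.6 -0.3] w 0.0002
axes x,y,z [[-0.001, -0.0, -1.0], [1.0, 0.0, -0.001], [0.0, -1.0, 0.0]]
to [0.609, 0.23, 0.12] tool shift [ 0.0884 -0.0001  0.0003]
```

View pics/w4.png

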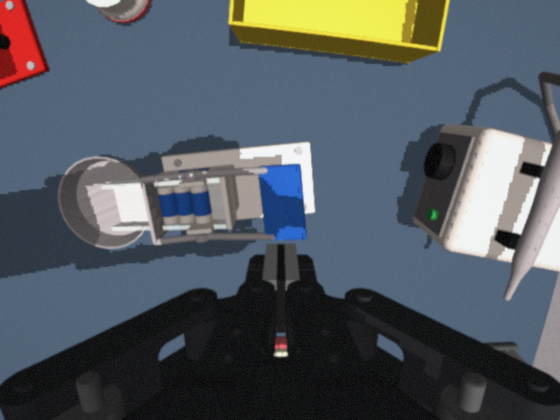

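The wrist view shows the blue pad at (283,202), directly ahead of the fingers. The three blue capsules are behind the gate at (185,203), and the dish is under the spout at (108,203). Descending and pressing.

Call:
send_rows:
  moves:
    - [[0.025, 0, 0, 0, 0, 0, 0.0], [0.025, 0, 0, 0, 0, 0, 0.0], [0.025, 0, 0, 0, 0, 0, 0.0], [0.02, 0, 0, 0, 0, 0, 0.0], [0.005, 0, 0, 0, 0, 0, 0.0]]

```text
time_s: 11.3
eef_pos: [0.6065, 0.2287, 0.1062]
tool_rot: [1.207, 1.212, -1.215]
force: [-0.1, -0.8, -0.4]
gripper_width: -0.0003
```

Call:
send_rows:
  moves:
    - [[0.005, 0, 0, 0, 0, 0, 0.0], [0.005, 0, 0, 0, 0, 0, 0.0], [0.005, 0, 0, 0, 0, 0, 0.0], [0.004, 0, 0, 0, 0, 0, 0.0], [0.003, 0, 0, 0, 0, 0, 0.0]]

```text
time_s: 11.8
eef_pos: [0.6101, 0.2298, 0.0882]
tool_rot: [1.212, 1.207, -1.208]
force: [1.2, 0.0, 2.5]
gripper_width: 0.0002
```

Call:
send_rows:
  moves:
    - [[0.003, 0, 0, 0, 0, 0, 0.0], [0.003, 0, 0, 0, 0, 0, 0.0], [0.002, 0, 0, 0, 0, 0, 0.0], [0.002, 0, 0, 0, 0, 0, 0.0], [0.001, 0, 0, 0, 0, 0, 0.0]]

```text
time_s: 12.3
eef_pos: [0.6096, 0.2298, 0.0765]
tool_rot: [1.211, 1.208, -1.209]
force: [2.7, 0.4, 4.7]
gripper_width: -0.0001
```

Call:
send_rows:
  moves:
    - [[0.001, 0, 0, 0, 0, 0, 0.0], [0.001, 0, 0, 0, 0, 0, 0.0], [0.001, 0, 0, 0, 0, 0, 0.0], [0.001, 0, 0, 0, 0, 0, 0.0], [0, 0, 0, 0, 0, 0, 0.0]]

```text
time_s: 12.8
eef_pos: [0.6091, 0.2297, 0.0722]
tool_rot: [1.21, 1.209, -1.21]
force: [4.0, 0.7, 4.7]
gripper_width: 0.0001
```

```bash
python3 - <<'E'
from h import *
import cv2
show()
for c in ['top','side','wrist']:
    p=arm.snapshot(c);cv2.imwrite(f'pics/{c}5.png',p['image'][:,:,::-1])
    for n in ['blue1','blue_pad']:
        for d in arm.landmark_of(c,n)[:4]: print(c,n,round(d['score'],2),np.round(d['xyz'],4))
a=cv2.imread('pics/side5.png')[150:250,200:320];b=cv2.imread('pics/wrist5.png')[100:300,0:320]
cv2.imwrite('pics/c5.png',np.hstack([cv2.resize(a,(360,300),interpolation=3),cv2.resize(b,(440,300))]))
E
```

```text
t 12.8 p [0.6091 0.2297 0.0722] F [4.  0.7 4.7] w 0.0001
axes x,y,z [[0.0, 0.0, -1.0], [1.0, -0.001, 0.0], [-0.001, -1.0, -0.0]]
top blue1 0.61 [0.4347 0.211  0.0174]
top blue1 0.56 [0.4233 0.2119 0.0137]
top blue1 0.41 [0.3904 0.206  0.0132]
top blue_pad 0.63 [0.6109 0.2292 0.0725]
top blue_pad 0.6 [0.3299 0.3737 0.0983]
top blue_pad 0.16 [ 0.4262  0.2076 -0.001 ]
side blue1 0.6 [0.4202 0.2069 0.0102]
side blue1 0.57 [0.4535 0.2102 0.009 ]
side blue1 0.49 [0.3936 0.2056 0.0135]
side blue_pad 0.68 [0.6106 0.2321 0.0719]
side blue_pad 0.61 [0.3334 0.3698 0.1026]
wrist blue1 0.52 [0.4195 0.2108 0.0131]
wrist blue_pad 0.96 [0.6128 0.2273 0.0713]
```

View pics/c5.png

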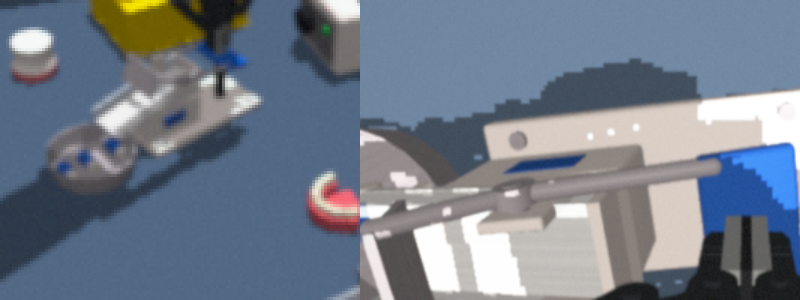

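All three capsules are in the dish (side crop, about (65,165), (85,157) and (112,148)), and the chute is empty. I'll press a touch more to make sure the lever is on its stop.

Call:
send_rows:
  moves:
    - [[0.001, 0, 0, 0, 0, 0, 0.0], [0.001, 0, 0, 0, 0, 0, 0.0], [0, 0, 0, 0, 0, 0, 0.0], [0, 0, 0, 0, 0, 0, 0.0], [0, 0, 0, 0, 0, 0, 0.0]]

```text
time_s: 13.75
eef_pos: [0.6091, 0.2297, 0.0711]
tool_rot: [1.21, 1.209, -1.21]
force: [2.0, -0.4, 8.8]
gripper_width: 0.0
```

The force rose to 8.8 N with only 1 mm of travel, so the lever is on its stop. Releasing.

Call:
send_rows:
  moves:
    - [[0, 0, 0, 0, 0, 0, 0.0], [0, 0, 0, 0, 0, 0, 0.0], [-0.004, 0, 0, 0, 0, 0, 0.0], [-0.008, 0, 0, 0, 0, 0, 0.0], [-0.008, 0, 0, 0, 0, 0, 0.0]]

```text
time_s: 14.25
eef_pos: [0.6076, 0.2295, 0.0899]
tool_rot: [1.208, 1.211, -1.213]
force: [-1.3, -0.4, 2.3]
gripper_width: 0.0
```

Call:
send_rows:
  moves:
    - [[-0.008, 0, 0, 0, 0, 0, 0.0], [-0.01, 0, 0, 0, 0, 0, 0.0], [-0.02, 0, 0, 0, 0, 0, 0.0], [-0.03, 0, 0, 0, 0, 0, 0.0], [-0.03, 0, 0, 0, 0, 0, 0.0]]

```text
time_s: 14.75
eef_pos: [0.6078, 0.2296, 0.1884]
tool_rot: [1.208, 1.211, -1.213]
force: [0.1, 0.6, 0.2]
gripper_width: 0.0001
```

Call:
send_rows:
  moves:
    - [[-0.02, 0, 0, 0, 0, 0, 0.0], [-0.01, 0, 0, 0, 0, 0, 0.0], [0, 0, 0, 0, 0, 0, 0.0], [0, 0, 0, 0, 0, 0, 0.0], [0, 0, 0, 0, 0, 0, 0.0]]

```text
time_s: 15.25
eef_pos: [0.608, 0.2295, 0.2161]
tool_rot: [1.208, 1.211, -1.213]
force: [-0.1, -0.3, -0.9]
gripper_width: 0.0001
```

```bash
python3 - <<'E'
from h import *
import cv2
show()
for c in ['top','side','wrist']:
    p=arm.snapshot(c);cv2.imwrite(f'pics/{c}6.png',p['image'][:,:,::-1])
    for n in ['blue1','blue_pad','dish']:
        for d in arm.landmark_of(c,n)[:4]: print(c,n,round(d['score'],2),np.round(d['xyz'],4))
a=cv2.imread('pics/side6.png')[150:250,200:320];b=cv2.imread('pics/wrist6.png')[100:300,0:320]
cv2.imwrite('pics/c6.png',np.hstack([cv2.resize(a,(360,300),interpolation=3),cv2.resize(b,(440,300))]))
E
```

```text
t 15.25 p [0.608  0.2295 0.2161] F [-0.1 -0.3 -0.9] w 0.0001
axes x,y,z [[-0.004, -0.001, -1.0], [1.0, -0.001, -0.004], [-0.001, -1.0, 0.001]]
top blue1 0.6 [ 4.255e-01  2.056e-01 -4.000e-04]
top blue1 0.52 [0.4234 0.2085 0.011 ]
top blue1 0.49 [ 5.416e-01  2.231e-01 -4.000e-04]
top blue1 0.44 [0.3902 0.2053 0.0136]
top blue_pad 0.76 [0.6091 0.2271 0.1061]
top dish 0.8 [ 3.083e-01 -1.573e-01  2.000e-04]
top dish 0.76 [ 0.4218  0.2068 -0.0021]
top dish 0.24 [0.4536 0.2115 0.0398]
side blue1 0.54 [0.423  0.2102 0.0077]
side blue1 0.44 [0.4556 0.2082 0.0112]
side blue1 0.43 [0.3946 0.2074 0.011 ]
side blue_pad 0.88 [0.3301 0.3702 0.1023]
side blue_pad 0.65 [0.6095 0.2301 0.103 ]
side blue_pad 0.26 [0.4554 0.2099 0.0132]
side dish 0.8 [ 0.3078 -0.1578  0.0029]
side dish 0.67 [ 0.4247  0.207  -0.001 ]
wrist blue1 0.91 [0.4199 0.2112 0.0113]
wrist blue1 0.62 [0.3943 0.2043 0.014 ]
wrist blue_pad 0.79 [0.6124 0.2264 0.0992]
wrist dish 0.62 [ 0.4261  0.2063 -0.0015]
```

View pics/c6.png

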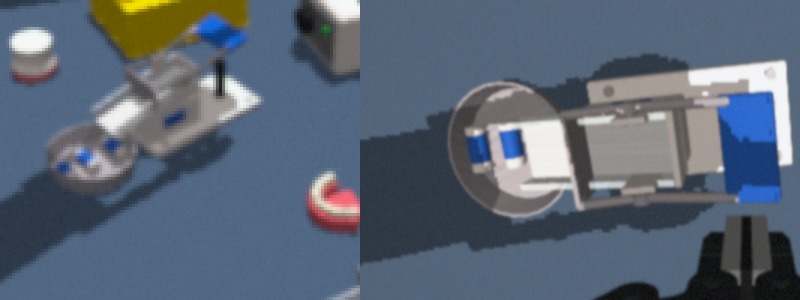

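The lever is up, the gate is shut and the chute is empty. The three capsules lie in the dish, within about 33 mm of its axis, with the third under the spout lip. Handing in.

```bash
python3 -c "
from bench import arm
print(arm.close_job())"
```

```text
the job is handed in; nothing more can be done
None
```

The job is done and handed in at about 15.7 s of the 48 s limit; the hand-in reports no verdict.

- **Dish:** I slid it with two open fingers to about (0.425, 0.207), within about 5 mm of the estimated drop point. The force readings showed under 3 N while pushing.
- **Lever:** I pressed the blue pad with the fingers shut until the force rose to 8.8 N on the stop, then let go and moved the arm clear.
- **Last checks:**
  - The pad is back at about 0.10 m and the chute is empty.
  - Three capsules lie in the dish: the side camera puts them at x of about 0.394, 0.423 and 0.456, up to about 33 mm from the dish's axis. The wrist camera saw only two, because the spout hides the third.
- **Disagreements:** The networks also gave a few stray, low-score detections. The top and side cameras put the spout lip about 5 mm apart in x.
- **Not re-measured at the end:** I did not measure the yellow dispenser or the bystanders again. The arm never came near the yellow dispenser.

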